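# Close up the bench socket chest

### The arm

A 7-joint arm with a two-finger parallel gripper is mounted at the origin on the work surface. World frame = base frame: x ahead of the robot, y to its left, z up, the work surface at z = 0. Lengths are in mm, angles in rad, forces in N, time in s.
With the tool pointing down it reaches from about 400 to 850 mm from the base axis. Payload 6.9 kg.
Tool frame: the origin (TCP) lies on the centre line of the jaws, within the pads' length; the fingertips stand manip.tip_extent ahead of it and the grasp point (between the pads) is the TCP (manip.tip_extent is the distance from the TCP to the fingertips, in mm); z points along the fingers, y is the line along which they close (so a half turn about z gives the same grasp; the last joint's range is limited). The gripper opens to 85 mm and grips with 20 to 120 N. Pads are 22 mm wide; open, the fingers measure 114 mm over their backs; the gripper's body (76 mm by 85 mm) begins 54 mm behind the grasp point. The pads swing forward as they close: fully open they stand 13 mm farther back than shut.
Start: joints at [1.339, 0.507, -0.238, 1.5, 0.126, 1.149, -0.155], TCP at [207.103, -589.678, 250.275] pointing down, gripper open.
Joint ranges: [-3.08, 3.08], [-0.24, 2.05], [-1.43, 1.35], [0, 2.5], [-1.52, 4.66], [0.17, 1.96], [-2.89, 2.89]. Speed limits (rad/s): [2.39, 2.39, 3.14, 3.14, 3.14, 3.14, 3.14].

### API

Orientations are given as a unit quaternion [x, y, z, w].
In Python, from workcell import readout, cams, manip gives the robot as it stands.
- The arm moves only by the tool servo_tool, never from a script. Its arguments are lists of equal length, an entry for each row: "rot": the turn, a rotation vector about the world's x, y, z in rad, a list of three; "slide": the shift along the world's x, y, z in m, a list of three; "hand": the opening, from -1 (shut) to 1 (fully open). A call has 1 to 12 rows; each row is the pose to reach, as a shift and turn from the pose commanded when the call began; what a row does not reach only later rows make up. A row lasts 1/8 s, in which the tool goes at most 62.5 mm and 10.7 degrees, less where a joint would pass 70% of its speed; a pose out of reach is approached as far as the arm can. A call with a gripper value outside its range is refused whole. The fingers move at their own pace and stop on an object; "force" is the grip in N (left out, the last holds). Time passes only in rows, so rows that repeat a pose let the fingers close. It gives the time, the measured TCP pose, the force, the opening and the grip force at its end, in the units of the state.
- readout.read_state(): the state, without advancing time (a new reading comes with each control period).
- cams.snapshot(name): name is "scene" or "top" or "wrist"; returns (picture, depth): 420x560x3 uint8, red, green, blue; 420x560 float32, mm along the optical axis (not along the pixel's ray), 0 where there is no reading.
- cams.calibration(name): a dict with "fx", "fy", "cx", "cy" (pixels), "R" (3x3) and "t" (3): a world point X has camera coordinates R X + t. Camera axes: x right, y down, z forward; pixel columns grow to the right and rows downward; lengths in mm; the calibration is good to about 2 mm. A picture is of the moment at which its call begins: read the wrist's pose just before it. calibration takes no time and is no camera call; for the wrist camera it gives the pose at the moment of the call.
- manip.job_done(): hands the job in; it is judged then, once.
The state is a dict: "time": time; "joint_pos": joint angles; "qd": joint speeds; "joint_torque": joint torques, N m; "eef_pos": TCP position; "ee_rot": TCP orientation; "force": force on the tool from outside, world axes, zero at the start; "moment": the same for the moment, N m; "grip_width": finger opening in mm; "gripper_force": force on a finger pad.
Only numpy, scipy, OpenCV 4.12 (cv2) and the standard library are available. Lean on these libraries where they do the work, as an engineer would, in place of code of your own. Each camera call takes 0.05 s, during which the arm holds its last target. There are 200 camera calls.

### The job

Close up the green socket chest by pushing only, with the fingertips and from the outside: first push both the red and the blue drawer fully home, and only then swing the lid gently down until it is fully shut. Do not take hold of anything or reach into the drawers or the inside of the lid, and leave the bottle, the tin and the hammer where they are.

Things in the scene. Friction and masses are not known exactly. Their poses are not given: they have to be found in the camera images.
- chest: Green steel bench chest, fixed to the bench. 170 mm deep (its x), 260 mm wide (its y), 98 mm high without lid. Origin: centre of its underside; its -x side is the front with two drawers side by side, centred 60.5 mm either side of its middle; its +x side is the back with the lid hinge; z up. Its top is a shallow open tray of sockets that the lid covers.
- red_drawer_front (a point): On the outer face of the red drawer's front (the chest's +y drawer), middle of its width, 52 mm above the bench. Flat front 113 mm wide, 22 to 74 mm above the bench, 8 mm thick; a lip pull 60 mm wide sticks out 12 mm, 28 to 34 mm above the bench. Axes as the chest's: push along +x to shut. Shut, it is flush with the chest's front, 85 mm before the chest's origin.
- blue_drawer_front (a point): The same point on the blue drawer (the chest's -y drawer), which is identical. Behind each front is an open-topped tray 130 mm long, whose inside is not to be touched.
- red_drawer (a joint): How far the red drawer stands out, m: 0 shut (hard stop), grows as it comes out, at most 0.1. Slides with about 2 N of friction and stays where it is left.
- blue_drawer (a joint): The same for the blue drawer.
- lid (a joint): Lid angle, rad: 0 shut (lying level on the chest, hard stop), grows as it opens; 1.57 is upright, 1.6 the stop. The hinge is stiff (about 0.6 N m of friction): the lid stays at any angle and must be pushed all the way down.
- lid_hinge (a point): Middle of the lid's hinge axis, which runs along the chest's y at its back top edge, 85 mm behind the chest's origin and 98 mm above the bench. Its axes are the lid's: when shut they equal the chest's. The lid's inner side has a grey foam lining filling it, level with its rim, not to be touched.
- lid_edge (a point): Middle of the lid's free edge, on its outer face (upper when shut). Green flat lid 264 mm wide, 174 mm from hinge axis to free edge; its outer face lies 18 mm outside the hinge axis (116 mm above the bench when shut). Axes as lid_hinge: -x from hinge to free edge, +z out of the outer face. Open, the outer face looks away from the robot and up.
- bottle: White plastic bottle with a red cap, 56 mm across, 170 mm high, standing loose at one side of the chest. Origin: centre of its underside. Leave alone.
- tin: Tin with a yellow label, 68 mm across, 90 mm high, standing loose at the other side of the chest. Origin: centre of its underside. Leave alone.
- hammer: Hammer with a red handle, 280 mm long, lying loose to the left of the chest, along its x. Origin: under the middle. Leave alone.

How it is judged (in metres and radians):
On the way, in this order (a step that is already met when the one before it is completed fails the run):
1. both drawers are fully shut while the lid still stands open (value of joint each of red_drawer, blue_drawer below 0.005 m and value of joint lid above 0.8 rad), for 0.2 s.
2. the lid is shut, the drawers still being shut (value of joint each of red_drawer, blue_drawer below 0.005 m and value of joint lid below 0.04 rad), for 0.2 s.
At the end, for the whole second after the job is handed in: Both drawers within 5 mm of fully shut, the lid within 0.04 rad (7 mm at its free edge) of fully shut, and the bottle, tin and hammer within 20 mm of where they stood (all of step 2 and distance of each of bottle, tin, hammer from where it was at the start of the episode below 0.02 m); the robot touches nothing.
It fails at once if the lid is slammed: it swings faster than 3 rad/s (velocity of joint lid below -3 rad/s).
It fails at once if the fingers take hold of the lid or a drawer, touching its inner side with more than 2 N (contact force between the fingers and lid_c4 above 2 N or contact force between the fingers and red_drawer_c3 above 2 N or contact force between the fingers and red_drawer_c5 above 2 N or contact force between the fingers and blue_drawer_c3 above 2 N or contact force between the fingers and blue_drawer_c5 above 2 N).
It fails at once if the bottle, tin or hammer is lifted, carried or knocked more than 20 mm (distance of any of bottle, tin, hammer from where it was at the start of the episode above 0.02 m).
It also fails if it takes over 56 s, if anything falls off the work surface, if the arm or the gripper's body presses on something with over 40 N, if the wrist force passes 120 N, or if a joint passes its speed limit or range.

## Working session

There is one attempt and no reset: what is moved stays moved. The work goes in short steps, Python scripts to look and compute and a tool call to move; the robot and the scene stay as the last step left them, time stands still between calls to the robot, and variables do not carry over. Pictures are saved under pics/ and viewed, at most 10 in all, crops included, and the job is handed in when it is done.

Besides the shell and the picture viewer there is one more tool, called after ">>>" by a JSON object that holds its "method" and its "body", one argument or row to a line. servo_tool: Moves the arm, as the interface text tells. Its arguments: {"type":"object","properties":{"rot":{"type":"array","items":{"type":"array","items":{"type":"number"}}},"slide":{"type":"array","items":{"type":"array","items":{"type":"number"}}},"hand":{"type":"array","items":{"type":"number"}},"force":{"type":"number"}},"required":["rot","slide","hand"]}

```bash
mkdir -p pics; cat > h.py <<'E'
import numpy as np, cv2
from workcell import readout, cams, manip
def snap(n):
    c=cams.calibration(n); p,d=cams.snapshot(n); return p,d,c
def pts(d,c):
    v,u=np.mgrid[0:d.shape[0],0:d.shape[1]]
    X=np.stack([(u-c['cx'])/c['fx']*d,(v-c['cy'])/c['fy']*d,d],-1)
    return (X-np.array(c['t']))@np.array(c['R'])
E
python3 - <<'E'
from h import *
print(manip.tip_extent, readout.read_state())
for n in ['scene','top']:
    p,d,c=snap(n); np.savez(n+'.npz',p=p,d=d,P=pts(d,c)); cv2.imwrite(f'pics/{n}0.png',p[:,:,::-1])
    print(n,{k:np.round(np.array(v),2).tolist() for k,v in c.items()})
E
```

```text
19.0 {'time': 0.0, 'joint_pos': array([ 1.33852473,  0.5083423 , -0.23751934,  1.50114089,  0.1256952 ,
        1.14890081, -0.15479271]), 'qd': array([ 0.00165154, -0.00078315, -0.00118207, -0.00155146, -0.00118107,
        0.00075504,  0.00079121]), 'joint_torque': array([ 3.85412568e-04, -6.20596576e+01, -2.18656093e+00, -2.49653471e+01,
        1.27262576e-02,  1.18936718e-02,  9.72420003e-05]), 'eef_pos': array([ 206.88421207, -589.26390841,  249.42389787]), 'ee_rot': array([ 9.85770679e-01,  1.68093294e-01, -1.67494534e-04, -8.85631330e-04]), 'force': array([-0.33340546,  0.34444875,  0.00139987]), 'moment': array([ 0.01164267,  0.0387759 , -0.03171082]), 'gripper_force': 0.0, 'grip_width': 85.25325607308359}
scene {'fx': 539.33, 'fy': 539.33, 'cx': 279.29, 'cy': 213.13, 'R': [[0.8, 0.6, -0.01], [0.53, -0.71, -0.47], [-0.29, 0.37, -0.88]], 't': [-530.28, -190.2, 1533.63]}
top {'fx': 486.24, 'fy': 486.24, 'cx': 284.39, 'cy': 211.59, 'R': [[0.07, -1.0, -0.0], [-0.97, -0.07, -0.21], [0.21, 0.02, -0.98]], 't': [78.77, 605.31, 1158.25]}
```

View pics/scene0.png

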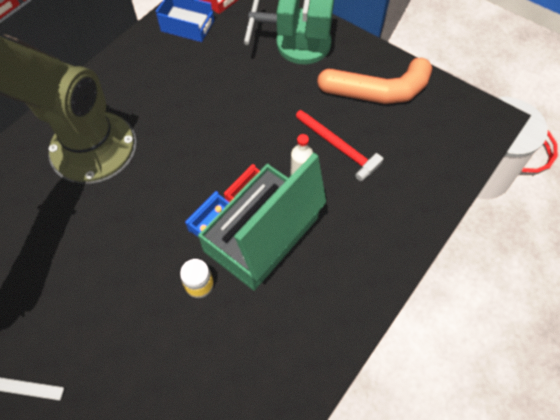

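View pics/top0.png

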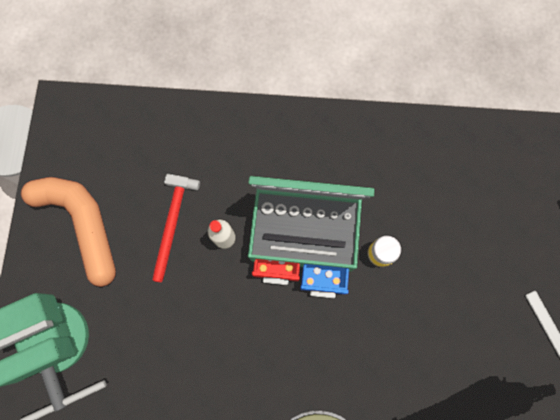

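The chest is at about (305,225) in the top view, with the red drawer at (276,270), the blue at (325,282) standing further out, and the lid edge on the line (250,182)-(373,191). The bottle is at (222,234), the tin at (385,250) and the hammer at (172,230). Next I'll measure them.

```bash
python3 - <<'E'
from h import *
for n in ['top','scene']:
    D=np.load(n+'.npz'); p,P,d=D['p'],D['P'],D['d']
    hsv=cv2.cvtColor(p,cv2.COLOR_RGB2HSV); H,S,V=[hsv[:,:,i].astype(int) for i in range(3)]
    box=(P[...,0]>380)&(P[...,0]<900)&(abs(P[...,1]+60)<260)&(d>0)
    g=box&(H>60)&(H<95)&(S>80)&(P[...,2]>15)
    Q=P[g]
    print(n,'green',len(Q),np.percentile(Q,[1,50,99],axis=0).round().tolist())
    r=Q[(Q[:,2]>88)&(Q[:,2]<106)]
    print(' rim', len(r), np.round(cv2.minAreaRect(r[:,:2].astype(np.float32)),1) if 0 else cv2.minAreaRect(r[:,:2].astype(np.float32)))
    l=Q[Q[:,2]>125]
    print(' lid',len(l),cv2.minAreaRect(l[:,:2].astype(np.float32)), l[:,2].max())
    t=l[l[:,2]>l[:,2].max()-12]; print(' edge',len(t),cv2.minAreaRect(t[:,:2].astype(np.float32)),np.median(t,0))
    # plane fit
    m=l.mean(0); u,s,v=np.linalg.svd(l-m,full_matrices=False); print(' plane',m,v[2],s/np.sqrt(len(l)))
    for nm,mask in dict(red=((H<8)|(H>172))&(S>150),blue=(H>100)&(H<125)&(S>120),).items():
        for sel,b in (('low',box&(P[...,2]>15)&(P[...,2]<95)),):
            q=P[mask&b]; 
            if nm=='red': q=q[(q[:,1]<60)&(q[:,1]>-120)]
            print(' ',nm,len(q),np.percentile(q,[1,50,99],axis=0).round().tolist())
            f=q[(q[:,2]>64)&(q[:,2]<84)]
            if len(f)>5: print('   top',cv2.minAreaRect(f[:,:2].astype(np.float32)), 'minx',f[f[:,0].argmin()])
    o=box&(P[...,2]>60)
    if n=='top':
        for nm,(u,v) in dict(bottlecap=(216,227),tin=(384,248)).items(): print(nm,P[v-3:v+4,u-3:u+4].reshape(-1,3).mean(0))
        w=(V>150)&(S<60)&box&(P[...,2]>60)
        k,lab,st,c=cv2.connectedComponentsWithStats(w.astype(np.uint8))
        for i in range(1,k):
            if st[i,4]>60: print(st[i],P[lab==i].min(0).round(),P[lab==i].max(0).round())
E
```

```text
top green 1902 [[468.0, -65.0, 51.0], [612.0, 60.0, 100.0], [641.0, 196.0, 273.0]]
 rim 845 ((555.30810546875, 66.10263061523438), (260.3935241699219, 168.7693634033203), 88.03720092773438)
 lid 902 ((614.3080444335938, 64.31463623046875), (263.92333984375, 17.373027801513672), 88.02421569824219) 275.6864038319981
 edge 898 ((614.3080444335938, 64.31463623046875), (263.92333984375, 17.373027801513672), 88.02421569824219) [614.38959136  62.80113171 269.07901271]
 plane [614.32368193  63.90909187 269.02924379] [ 0.17386337 -0.00502622 -0.98475696] [76.38748926  4.42942379  1.8715215 ]Traceback (most recent call last):
  File "<stdin>", line 20, in <module>
    return _quantile_unchecked(
        a, q, axis, out, overwrite_input, method, keepdims, weights)
    return _ureduce(a,
                    func=_quantile_ureduce_func,
    ...<5 lines>...
                    overwrite_input=overwrite_input,
                    method=method)
    r = func(a, **kwargs)
    result = _quantile(arr,
                       quantiles=q,
    ...<2 lines>...
                       out=out,
                       weights=wgt)
    slices_having_nans = np.isnan(arr[-1, ...])
                                  ~~~^^^^^^^^^
IndexError: index -1 is out of bounds for axis 0 with size 0
```

```bash
python3 - <<'E'
from h import *
for n in ['top','scene']:
    D=np.load(n+'.npz'); p,P,d=D['p'],D['P'],D['d']
    hsv=cv2.cvtColor(p,cv2.COLOR_RGB2HSV); H,S,V=[hsv[:,:,i].astype(int) for i in range(3)]
    box=(P[...,0]>340)&(P[...,0]<720)&(P[...,1]>-180)&(P[...,1]<420)&(d>0)
    g=P[box&(H>60)&(H<95)&(S>80)&(P[...,2]>15)]
    l=g[g[:,2]>125]; r=g[(g[:,2]>90)&(g[:,2]<106)]
    print(n,'rim',cv2.minAreaRect(r[:,:2].astype(np.float32)),'box',cv2.boxPoints(cv2.minAreaRect(r[:,:2].astype(np.float32))).round().tolist())
    m=l.mean(0); v=np.linalg.svd(l-m,full_matrices=False); print(' lidplane',m,v[2][2],v[1]/np.sqrt(len(l)))
    for nm,mask in dict(red=((H<8)|(H>172))&(S>150),blue=(H>100)&(H<125)&(S>120)).items():
        q=P[mask&box&(P[...,1]>-80)&(P[...,1]<195)&(P[...,2]>10)&(P[...,2]<100)]
        print(' ',nm,len(q),np.percentile(q,[1,50,99],axis=0).round().tolist() if len(q) else '')
        f=q[(q[:,2]>66)&(q[:,2]<82)]
        if len(f)>5: print('   top',cv2.minAreaRect(f[:,:2].astype(np.float32)))
    w=(P[...,2]>60)&box&((P[...,1]<-75)|(P[...,1]>202))
    k,lab,st,c=cv2.connectedComponentsWithStats(w.astype(np.uint8))
    for i in range(1,k):
        if st[i,4]>60: print(' obj',st[i],P[lab==i].min(0).round(),P[lab==i].max(0).round())
E
```

```text
top rim ((555.30810546875, 66.10263061523438), (260.3935241699219, 168.7693634033203), 88.03720092773438) box [[467.0, -61.0], [635.0, -67.0], [644.0, 193.0], [475.0, 199.0]]
 lidplane [614.32368193  63.90909187 269.02924379] [ 0.17386337 -0.00502622 -0.98475696] [76.38748926  4.42942379  1.8715215 ]
  red 648 [[432.0, 76.0, 22.0], [453.0, 132.0, 32.0], [477.0, 184.0, 76.0]]
   top ((452.4794616699219, 130.12548828125), (111.0223159790039, 38.04804229736328), 87.28337097167969)
  blue 945 [[408.0, -44.0, 23.0], [440.0, 9.0, 30.0], [474.0, 64.0, 76.0]]
   top ((438.78289794921875, 10.544425964355469), (111.79888916015625, 60.33360290527344), 88.55492401123047)
 obj [208 220  25  25 478] [505. 246.  61.] [559. 301. 173.]
 obj [372 236  28  28 623] [ 485. -165.   60.] [ 552. -102.   96.]
scene rim ((562.6517944335938, 67.49003601074219), (263.9606018066406, 189.32882690429688), 87.96598815917969) box [[463.0, -61.0], [653.0, -68.0], [662.0, 196.0], [473.0, 203.0]]
 lidplane [631.56999498  55.55155894 212.31657043] [ 0.9696787  -0.03653005  0.2416377 ] [76.99917564 47.28046552  3.30853734]
  red 373 [[431.0, 76.0, 42.0], [442.0, 129.0, 68.0], [454.0, 186.0, 78.0]]
   top ((441.3748474121094, 131.21304321289062), (112.96553802490234, 25.10248565673828), 89.8288803100586)
  blue 719 [[407.0, -44.0, 24.0], [420.0, 10.0, 59.0], [448.0, 65.0, 77.0]]
   top ((429.29083251953125, 10.72305679321289), (111.1623764038086, 46.1204719543457), 89.12966918945312)
 obj [292 135  21  36 440] [505. 245.  61.] [554. 303. 175.]
 obj [181 260  29  31 706] [ 486. -169.   60.] [ 553. -101.   96.]
```

>>> {"method": "servo_tool", "body": {
  "rot": [
    [0,0,-0.1],
    [0,0,-0.2],
    [0,0,-0.3],
    [0,0,-0.372],
    [0,0,-0.372],
    [0,0,-0.372],
    [0,0,-0.372],
    [0,0,-0.372],
    [0,0,-0.372],
    [0,0,-0.372],
    [0,0,-0.372],
    [0,0,-0.372]
  ],
  "slide": [
    [0.213,0.39,0],
    [0.213,0.39,0],
    [0.213,0.39,0],
    [0.213,0.39,0],
    [0.213,0.39,0],
    [0.213,0.39,0],
    [0.213,0.39,0],
    [0.213,0.39,0],
    [0.178,0.6,-0.03],
    [0.178,0.6,-0.05],
    [0.178,0.6,-0.05],
    [0.178,0.6,-0.05]
  ],
  "hand": [-1,-1,-1,-1,-1,-1,-1,-1,-1,-1,-1,-1]
}}

```text
time: 1.6
eef_pos: [383.8, 12.1, 199.6]
ee_rot: [1.0, -0.016, -0.001, -0.0]
force: [-0.2, 0.0, -0.3]
grip_width: 0.1
gripper_force: 0.0
```

>>> {"method": "servo_tool", "body": {
  "rot": [
    [0,0,0],
    [0,0,0],
    [0,0,0],
    [0,0,0],
    [0,0,0]
  ],
  "slide": [
    [0,0,-0.03],
    [0,0,-0.06],
    [0,0,-0.09],
    [0,0,-0.126],
    [0,0,-0.126]
  ],
  "hand": [-1,-1,-1,-1,-1]
}}

```text
time: 2.22
eef_pos: [383.6, 9.7, 72.7]
ee_rot: [1.0, -0.017, -0.003, 0.0]
force: [-0.3, 0.2, 0.6]
grip_width: -0.2
gripper_force: 0.0
```

```bash
python3 - <<'E'
from h import *
s=readout.read_state(); print(s['eef_pos'],s['force'],s['joint_pos'].round(2))
p,d,c=snap('scene'); cv2.imwrite('pics/s1.png',cv2.resize(p[120:320,120:380,::-1],None,fx=3,fy=3))
E
```

```text
[383.61663005   9.65973682  72.74679349] [-0.26307347  0.18531233  0.61103437] [ 0.12  0.44 -0.3   2.33  0.32  0.41 -2.04]
```

View pics/s1.png

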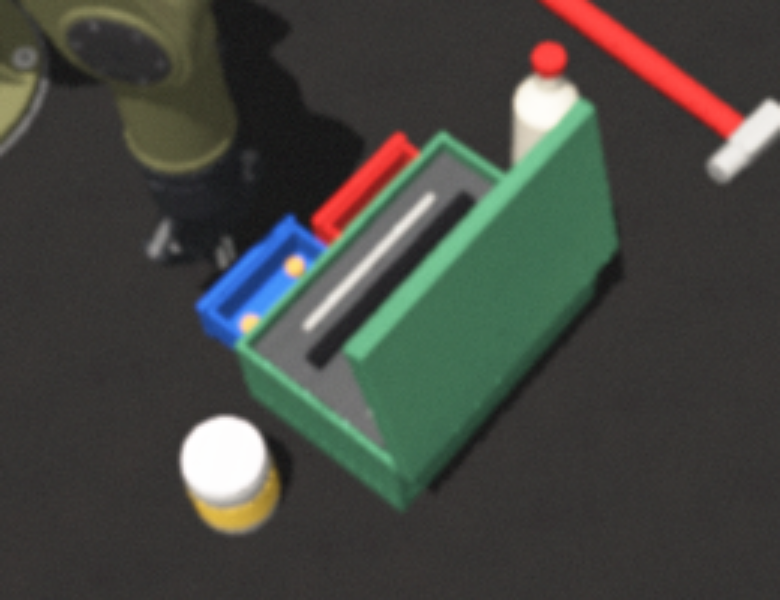

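The closed gripper (crop about (200,235)) stands just in front of the blue drawer front, clear of it. I'll push now.

>>> {"method": "servo_tool", "body": {
  "rot": [
    [0,0,0],
    [0,0,0],
    [0,0,0],
    [0,0,0],
    [0,0,0],
    [0,0,0],
    [0,0,0],
    [0,0,0],
    [0,0,0]
  ],
  "slide": [
    [0.008,0,0],
    [0.016,0,0],
    [0.024,-0.001,0],
    [0.032,-0.001,0],
    [0.04,-0.001,0],
    [0.048,-0.002,0],
    [0.056,-0.002,0],
    [0.064,-0.002,0],
    [0.064,-0.002,0]
  ],
  "hand": [-1,-1,-1,-1,-1,-1,-1,-1,-1]
}}

```text
time: 3.4
eef_pos: [450.4, 8.4, 74.3]
ee_rot: [1.0, -0.017, 0.001, -0.0]
force: [0.6, 1.6, 0.3]
grip_width: 0.4
gripper_force: 0.0
```

>>> {"method": "servo_tool", "body": {
  "rot": [
    [0,0,0],
    [0,0,0],
    [0,0,0],
    [0,0,0]
  ],
  "slide": [
    [0.003,0,0],
    [0.006,0,0],
    [0.009,0,0],
    [0.009,0,0]
  ],
  "hand": [-1,-1,-1,-1]
}}

```text
time: 3.9
eef_pos: [455.2, 8.1, 73.6]
ee_rot: [1.0, -0.017, -0.003, 0.0]
force: [-7.5, 0.9, 0.0]
grip_width: -0.0
gripper_force: 0.0
```

```bash
cat >> h.py <<'E'
def drawers():
    p,d,c=snap('top'); P=pts(d,c)
    hsv=cv2.cvtColor(p,cv2.COLOR_RGB2HSV); H,S=[hsv[:,:,i].astype(int) for i in (0,1)]
    ax=np.array([.9994,-.034]); o=np.array([470.3,69.])
    for nm,m in dict(red=((H<8)|(H>172))&(S>150),blue=(H>100)&(H<125)&(S>120)).items():
        q=P[m&(P[...,0]>380)&(P[...,0]<500)&(P[...,1]>-80)&(P[...,1]<195)&(P[...,2]>36)&(P[...,2]<100)&(d>0)]
        print(nm,len(q),'out by',-np.percentile((q[:,:2]-o)@ax,[1,3,50]) if len(q) else '')
    return p
E
python3 - <<'E'
from h import *
print(readout.read_state()['eef_pos'],readout.read_state()['force'])
p=drawers(); cv2.imwrite('pics/t2.png',cv2.resize(p[150:350,180:420,::-1],None,fx=3,fy=3))
E
```

```text
[455.20904229   8.06250752  73.56854756] [-7.51370196  0.92865839  0.04075787]
red 303 out by [38.64221577 38.50956621 32.66236009]
blue 0 out by
```

View pics/t2.png

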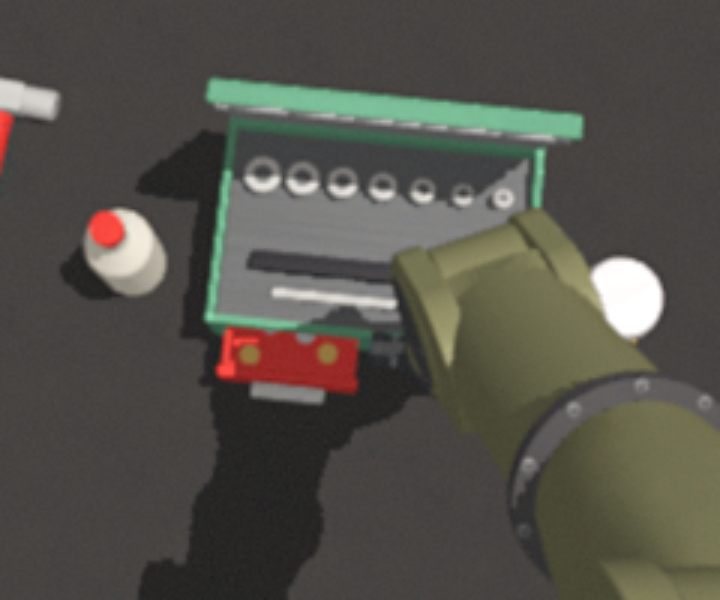

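The red drawer is at crop (288,360), still out, and the gripper covers the blue one. The stop in travel and -7.5 N show that blue is home. Next is the red drawer.

>>> {"method": "servo_tool", "body": {
  "rot": [
    [0,0,0],
    [0,0,0],
    [0,0,0],
    [0,0,0],
    [0,0,0],
    [0,0,0]
  ],
  "slide": [
    [-0.03,0.001,0],
    [-0.06,0.002,0],
    [-0.063,0.05,0],
    [-0.063,0.1,0],
    [-0.063,0.123,0],
    [-0.063,0.123,0]
  ],
  "hand": [-1,-1,-1,-1,-1,-1]
}}

```text
time: 4.7
eef_pos: [395.8, 133.6, 74.5]
ee_rot: [1.0, -0.015, 0.001, -0.001]
force: [0.3, 0.1, -0.6]
grip_width: 0.2
gripper_force: 0.0
```

>>> {"method": "servo_tool", "body": {
  "rot": [
    [0,0,0],
    [0,0,0],
    [0,0,0],
    [0,0,0],
    [0,0,0],
    [0,0,0],
    [0,0,0],
    [0,0,0]
  ],
  "slide": [
    [0.008,0,0],
    [0.016,0,0],
    [0.024,-0.001,0],
    [0.032,-0.001,0],
    [0.04,-0.001,0],
    [0.048,-0.002,0],
    [0.056,-0.002,0],
    [0.056,-0.002,0]
  ],
  "hand": [-1,-1,-1,-1,-1,-1,-1,-1]
}}

```text
time: 5.7
eef_pos: [452.4, 129.6, 74.4]
ee_rot: [1.0, -0.017, 0.001, -0.0]
force: [-0.5, 0.2, 0.5]
grip_width: -0.2
gripper_force: 0.0
```

>>> {"method": "servo_tool", "body": {
  "rot": [
    [0,0,0],
    [0,0,0],
    [0,0,0],
    [0,0,0],
    [0,0,0]
  ],
  "slide": [
    [0.003,0,0],
    [0.006,0,0],
    [0.009,0,0],
    [0.011,0,0],
    [0.011,0,0]
  ],
  "hand": [-1,-1,-1,-1,-1]
}}

```text
time: 6.32
eef_pos: [459.5, 129.1, 73.7]
ee_rot: [1.0, -0.017, -0.002, 0.001]
force: [-8.1, 1.0, 0.4]
grip_width: 0.1
gripper_force: 0.0
```

Both drawers stopped where expected, at TCP x 455 for blue and 459 for red. I'll retract, lift, and go over to behind the lid.

>>> {"method": "servo_tool", "body": {
  "rot": [
    [0,0,0],
    [0,0,0],
    [0,0,0],
    [0,0,0],
    [0,0,0],
    [0,0,0],
    [0,0,0],
    [0,0,0]
  ],
  "slide": [
    [-0.04,0,0],
    [-0.05,0,0.03],
    [-0.05,0,0.09],
    [-0.05,0,0.15],
    [-0.05,0,0.21],
    [-0.05,0,0.26],
    [-0.05,0,0.26],
    [-0.05,0,0.26]
  ],
  "hand": [-1,-1,-1,-1,-1,-1,-1,-1]
}}

```text
time: 7.32
eef_pos: [412.2, 129.1, 334.1]
ee_rot: [1.0, -0.017, 0.0, 0.0]
force: [0.2, -0.5, -0.3]
grip_width: 0.2
gripper_force: 0.0
```

```bash
python3 - <<'E'
from h import *
print(readout.read_state()['eef_pos'])
p,d,c=snap('scene'); cv2.imwrite('pics/s3.png',cv2.resize(p[100:320,120:400,::-1],(760,597)))
P=pts(d,c)
hsv=cv2.cvtColor(p,cv2.COLOR_RGB2HSV); H,S=[hsv[:,:,i].astype(int) for i in (0,1)]
g=P[(H>60)&(H<95)&(S>80)&(P[...,2]>130)&(P[...,2]<255)&(P[...,0]>560)&(P[...,0]<720)&(P[...,1]>-80)&(P[...,1]<210)&(d>0)]
m=np.median(g,0);v=np.linalg.svd(g-m,full_matrices=False)[2][2]; v*=np.sign(v[0]); print(m,v,np.arctan2(v[0],v[2]))
drawers()
E
```

```text
[412.18159127 129.14364103 334.08036836]
[636.2043627   52.11679775 196.43538933] [ 0.97671671 -0.03718749  0.21128548] 1.3577567604435634
red 0 out by 
blue 78 out by [1.57924418 1.55351463 0.96178174]
```

View pics/s3.png

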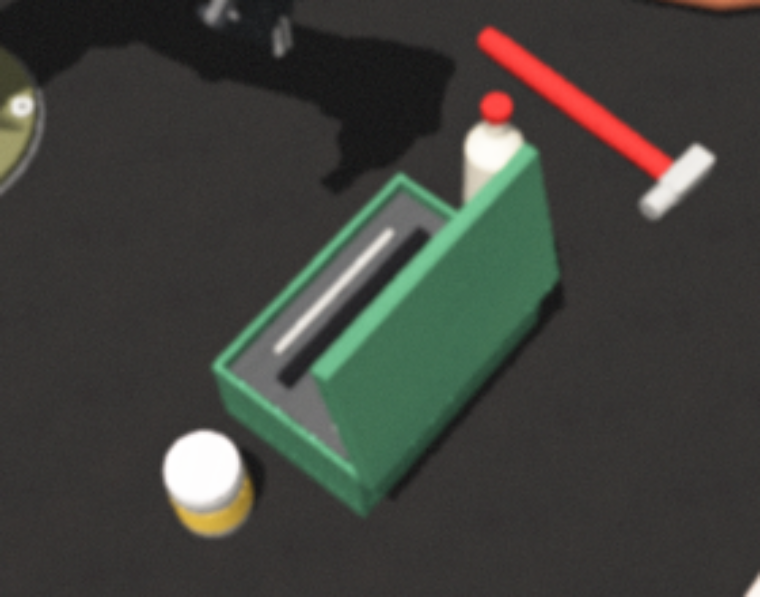

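Both drawers are gone from the front in the scene view (chest front edge crop (220,365)-(400,180)), and blue reads 1.5 mm out, within noise. The lid stands at 1.36 rad. I'll go over its top edge at z 334, then down behind it.

>>> {"method": "servo_tool", "body": {
  "rot": [
    [0,0,0],
    [0,0,0],
    [0,0,0],
    [0,0,0],
    [0,0,0],
    [0,0,0],
    [0,0,0],
    [0,0,0],
    [0,0,0]
  ],
  "slide": [
    [0.05,-0.02,0.01],
    [0.1,-0.03,0.01],
    [0.15,-0.045,0.01],
    [0.2,-0.06,0.01],
    [0.25,-0.066,0.01],
    [0.265,-0.066,0.01],
    [0.265,-0.066,-0.03],
    [0.265,-0.066,-0.074],
    [0.265,-0.066,-0.074]
  ],
  "hand": [-1,-1,-1,-1,-1,-1,-1,-1,-1]
}}

```text
time: 8.55
eef_pos: [674.9, 62.7, 255.2]
ee_rot: [1.0, -0.017, -0.005, 0.001]
force: [-0.2, -0.2, 0.1]
grip_width: -0.1
gripper_force: 0.0
```

>>> {"method": "servo_tool", "body": {
  "rot": [
    [0,0,0],
    [0,0,0],
    [0,0,0],
    [0,0,0],
    [0,0,0],
    [0,0,0],
    [0,0,0],
    [0,0,0],
    [0,0,0],
    [0,0,0]
  ],
  "slide": [
    [-0.015,0,0],
    [-0.028,0,0],
    [-0.038,0.001,-0.001],
    [-0.049,0.001,-0.002],
    [-0.063,0.001,-0.005],
    [-0.076,0.002,-0.01],
    [-0.089,0.002,-0.016],
    [-0.101,0.003,-0.023],
    [-0.112,0.003,-0.031],
    [-0.112,0.003,-0.031]
  ],
  "hand": [-1,-1,-1,-1,-1,-1,-1,-1,-1,-1]
}}

```text
time: 9.8
eef_pos: [564.3, 66.4, 229.6]
ee_rot: [1.0, -0.017, -0.0, 0.0]
force: [0.6, -0.7, 0.8]
grip_width: -0.2
gripper_force: 0.0
```

```bash
python3 - <<'E'
from h import *
s=readout.read_state();print(s['eef_pos'],s['force'])
p,d,c=snap('scene'); cv2.imwrite('pics/s4.png',cv2.resize(p[100:320,120:400,::-1],(760,597)))
E
```

```text
[564.3438109   66.38344228 229.55659016] [ 0.6281001  -0.67357588  0.84319731]
```

View pics/s4.png

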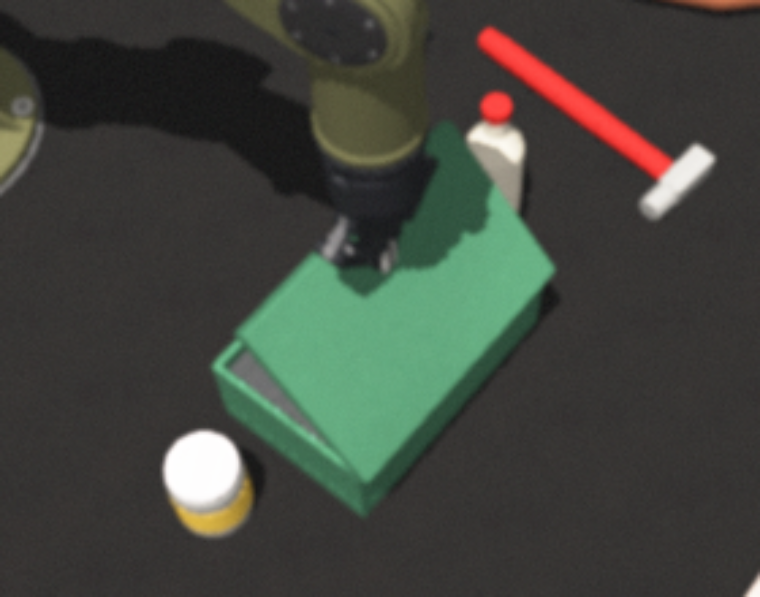

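The lid is half down at about 0.7 rad, with the fingertips on its outer face (crop (365,265)). The bottle at (495,170) and tin at (205,480) are untouched. I'll continue the arc.

>>> {"method": "servo_tool", "body": {
  "rot": [
    [0,0,0],
    [0,0,0],
    [0,0,0],
    [0,0,0],
    [0,0,0],
    [0,0,0],
    [0,0,0],
    [0,0,0],
    [0,0,0],
    [0,0,0],
    [0,0,0]
  ],
  "slide": [
    [-0.012,0,-0.013],
    [-0.022,0.001,-0.023],
    [-0.03,0.001,-0.035],
    [-0.037,0.001,-0.047],
    [-0.043,0.001,-0.06],
    [-0.046,0.001,-0.07],
    [-0.048,0.001,-0.08],
    [-0.05,0.001,-0.086],
    [-0.051,0.001,-0.091],
    [-0.051,0.001,-0.094],
    [-0.051,0.001,-0.094]
  ],
  "hand": [-1,-1,-1,-1,-1,-1,-1,-1,-1,-1,-1]
}}

```text
time: 11.22
eef_pos: [514.0, 67.1, 135.1]
ee_rot: [1.0, -0.017, -0.0, 0.0]
force: [0.1, 1.6, 1.8]
grip_width: -0.4
gripper_force: 0.5
```

>>> {"method": "servo_tool", "body": {
  "rot": [
    [0,0,0],
    [0,0,0],
    [0,0,0],
    [0,0,0]
  ],
  "slide": [
    [0,0,-0.002],
    [0,0,-0.004],
    [0,0,-0.006],
    [0,0,-0.006]
  ],
  "hand": [-1,-1,-1,-1]
}}

```text
time: 11.72
eef_pos: [514.1, 67.2, 134.6]
ee_rot: [1.0, -0.017, 0.002, 0.001]
force: [-17.6, -2.4, 59.5]
grip_width: 0.1
gripper_force: 29.7
```

The lid is hard on its stop. I'll lift straight off.

>>> {"method": "servo_tool", "body": {
  "rot": [
    [0,0,0],
    [0,0,0],
    [0,0,0],
    [0,0,0],
    [0,0,0],
    [0,0,0],
    [0,0,0],
    [0,0,0],
    [0,0,0]
  ],
  "slide": [
    [0,0,0.01],
    [0,0,0.04],
    [0,0,0.08],
    [0,0,0.13],
    [-0.05,0,0.18],
    [-0.1,0,0.22],
    [-0.1,-0.05,0.22],
    [-0.1,-0.1,0.22],
    [-0.1,-0.1,0.22]
  ],
  "hand": [-1,-1,-1,-1,-1,-1,-1,-1,-1]
}}

```text
time: 12.85
eef_pos: [413.5, -36.7, 349.2]
ee_rot: [1.0, -0.021, -0.0, 0.001]
force: [0.4, 0.6, -0.2]
grip_width: 0.1
gripper_force: 0.0
```

```bash
python3 - <<'E'
from h import *
s=readout.read_state();print(s['eef_pos'],s['force'])
p,d,c=snap('scene'); P=pts(d,c); cv2.imwrite('pics/s5.png',cv2.resize(p[100:320,120:400,::-1],(760,597)))
hsv=cv2.cvtColor(p,cv2.COLOR_RGB2HSV); H,S=[hsv[:,:,i].astype(int) for i in (0,1)]
g=P[(H>60)&(H<95)&(S>80)&(P[...,2]>105)&(P[...,0]>480)&(P[...,0]<630)&(P[...,1]>-50)&(P[...,1]<180)&(d>0)]
m=g.mean(0);v=np.linalg.svd(g-m,full_matrices=False)[2][2]; v*=np.sign(v[2]); print(len(g),m,v)
drawers()
E
```

```text
[413.53024608 -36.73307705 349.21363643] [ 0.35955528  0.56443396 -0.21318552]
5262 [556.36420163  61.10137179 115.32166291] [5.83168031e-04 4.33193062e-04 9.99999736e-01]
red 66 out by [1.54158889 1.47077838 0.97504223]
blue 52 out by [1.58145787 1.57413031 1.015763  ]
```

View pics/s5.png

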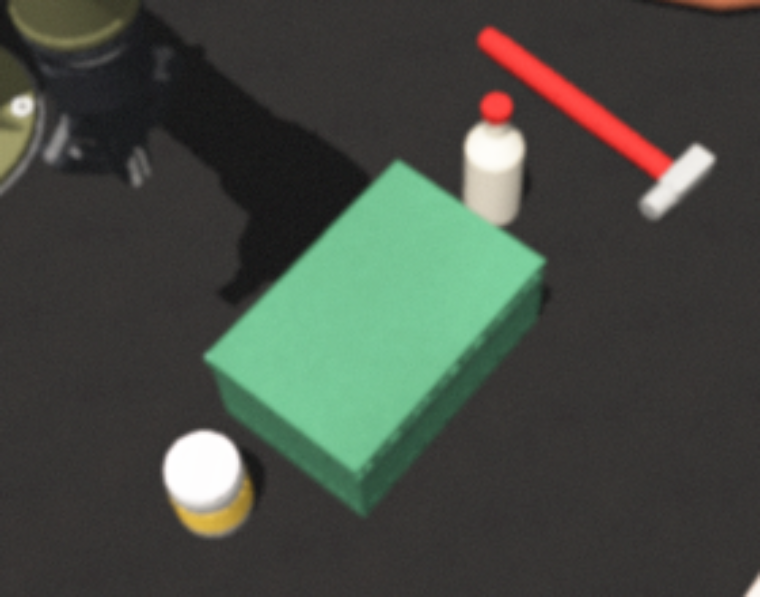

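The lid is level at 115 mm (slope 0.0006), both drawers read shut, and the bottle (495,170), tin (205,480) and hammer (600,120) are where they were. I'll hand the job in.

```bash
python3 -c "
from workcell import manip
print(manip.job_done())"
```

```text
the job is handed in; nothing more can be done
None
```

I pushed both drawers home, then shut the lid by pushing on its outer face, and handed the job in at about 13 s of robot time; the last views showed it closed and the bottle, tin and hammer unmoved, but the hand-in gave no verdict.

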